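Re-hang a glassware drying bracket from a keeper peg to a keyhole screw

TASK

Take the green drying bracket off the blue stand by pressing the peg's red sprung keeper down, without forcing the bracket past it, and hang it by its keyhole on the brass screw of the white board: screw head through the wide opening, then slid down fully into the narrow slot, hanging straight. Do not drop the bracket, and leave the bottle, beaker and cork ring where they are.

Things in the scene. Friction and masses are not known exactly. Their poses are not given: they have to be found in the camera images.
- bracket_center (a point): Centre of the green drying bracket: upright plate 6 mm thick (x), 80 wide (y), 150 tall (z), about 0.25 kg, most of it low down in a steel bar (14 x 80 x 16) along the front's lower edge. x = normal of its back, y across, z up. Grip its plain top 35 mm. At the start it hangs by its hook hole on the peg, back against a rubber block. Two white red-tipped pegs stand out 46 mm from its front (-x) at the bar.
- bracket_hole (a point): Middle of the upper edge of the bracket's hook hole, 35 mm above the bracket's centre; at the start this edge rests on the peg's top face. The hole is 26 mm wide and 18 mm high, below this point; a notch 13 mm wide and 5 mm high in the middle of this edge lets the pressed keeper through.
- bracket_keyhole (a point): Centre of the keyhole's wide opening, 43 mm below the bracket's centre: 28 mm wide and 28 mm high. The narrow slot, 12 mm wide, goes up from it to 40 mm above this point; its mouth (14 to 20 mm above this point) flares to 20 mm.
- hook: Fixed stand: blue foot 110 x 110 mm, steel post 24 mm square up to 147 mm, and a steel peg leaving the post along -x, away from the robot. Origin: under the foot's centre, on the bench. Peg 22 mm wide, 14 high, top face 150 mm above the bench, ending 75 mm from the post's axis. A rubber block in front of the post (z 50 to 80 mm) reaches to x = -32 mm and backs the bracket.
- peg_top (a point): Point on the peg's top face in the bracket's plane, 35 mm in front of the post's axis; axes as hook. With the fingers opened only about 20 to 30 mm astride the plate and brought down together, the one behind lands on the peg here as a firm stop while the one in front presses the keeper. Only the keeper rises above this level.
- keeper_tip (a point): Middle of the top of the red keeper when closed (fixed point, does not follow it), 15 mm above the peg's top and 14 mm in front of the bracket's mid-plane. The keeper is a red stud with a rounded cap 16 mm long (x) and 8 mm wide, from 3 to 19 mm in front of the bracket's front face.
- keeper (a joint): Travel in m of the red sprung keeper straight down into the peg: 0 closed, 0.015 pressed flush with the peg's top. 2 N starts it, 6 N holds it flush; let go, it springs up and stops the bracket. From 0.010 on it passes the notch of the hook hole: the front fingertip, then the notch right behind it, must keep it down while the bracket, pinched by the same fingers, is drawn along the peg to -x.
- board: Fixed hanging board: white panel 18 mm thick, 120 wide, from 12 to 130 mm above the bench, on a blue foot, with a grey drip tray 15 mm high reaching 109 mm in front (-x, away from the robot). Origin: middle of the panel's thickness, on the bench.
- groove (a point): Middle of the dark vertical groove on the panel's front face, 108 mm above the bench; axes as board. A brass screw stands out of it along -x on its middle line, clamped anywhere from 9 mm below to 9 mm above this point: its height is not measured, see or feel for it. Shank 8 mm across; head 18 mm across, 5 thick, its back 10 and its front 15 mm from the panel.
- wash_bottle: Bystander: white bottle with red cap, 64 mm in diameter, 150 mm tall, origin under its centre.
- beaker: Bystander: glass beaker, 66 mm in diameter, 85 mm tall, origin under its centre.
- cork_ring: Bystander: cork ring, 100 mm in diameter, 28 mm high, origin under its centre.

How it is judged:
By the outcome, as a careful person would: the job done as asked, in the order asked, and still so for the second after the job is handed in, with the robot touching nothing.
It also fails if it takes over 51 s, if anything falls off the work surface, if the arm or the gripper's body presses on something with over 40 N, if the wrist force passes 120 N, or if a joint passes its speed limit or range.

ROBOT

A 6-joint arm with a two-finger parallel gripper is mounted at the origin on the work surface. World frame = base frame: x ahead of the robot, y to its left, z up, the work surface at z = 0. Lengths are in m, angles in degrees, forces in N, time in s.
With the tool pointing down it reaches from about 0.25 to 0.725 m from the base axis. Payload 9.7 kg.
Tool frame: the origin (TCP) lies on the centre line of the jaws, within the pads' length; the fingertips stand 22 mm ahead of it and the grasp point (between the pads) lies 3 mm ahead of it; z points along the fingers, y is the direction in which the jaws open and shut (so a half turn about z gives the same grasp; the last joint's range is limited). The gripper opens to 85 mm and grips with 20 to 120 N. Pads are 22 mm wide; open, the fingers measure 114 mm over their backs; the gripper's body (76 mm by 85 mm) begins 54 mm behind the grasp point. The pads swing forward as they close: fully open they stand 13 mm farther back than shut.
Start: joints at [-65.833, 4.979, 10.078, 95.1, 0, 90], TCP at [0.225, -0.502, 0.253] pointing down, gripper open.
Joint ranges: [-179.16, 179.16], [-48.56, 103.87], [-65.8, 70.77], [-126.05, 130.52], [-82.76, 87.17], [-180, 180]. Speed limits (degrees/s): [127.2, 127.2, 147.25, 180, 180, 180].

INTERFACE

Orientations are given as [roll, pitch, yaw] about the fixed x, y, z axes, in that order (R = Rz(yaw) Ry(pitch) Rx(roll)).
In Python, from workcell import monitor, eyes, job gives the robot as it stands. The module is installed in compiled form; this text tells all that it offers.
- The arm moves only by the tool drive_tool, never from a script. Its argument "plan" is a list of rows, each a list of 3 entries, a list of its own where there are three numbers: the opening, from 0 (shut) to 1 (fully open), then the shift along the world's x, y, z in m, then the turn about the world's z in degrees. In form: [[gripper, [x, y, z], yaw], ...]. A call has 1 to 10 rows; each row shifts and turns the commanded pose from where the row before left it; what a row does not reach is not made up. A row lasts 1/8 s, in which the tool goes at most 62.5 mm and 10.7 degrees, less where a joint would pass 70% of its speed; a pose out of reach is approached as far as the arm can. A call is refused whole if a number of a shift passes 0.0625 or a number of a turn 10.7, either way. A call with a gripper value outside its range is refused whole. The fingers move at their own pace and stop on an object; "grip_force" is the grip in N (left out, the last holds). Time passes only in rows, so rows that do not move let the fingers close. It gives the time, the measured TCP pose, the force and the opening at its end, in the units of the state.
- monitor.get_obs(): the state, without advancing time (a new reading comes with each control period).
- eyes.camera(name): name is "scene" or "top" or "wrist"; returns (picture, depth): 400x640x3 uint8, red, green, blue; 400x640 float32, m along the optical axis (not along the pixel's ray), 0 where there is no reading.
- eyes.camera_params(name): a dict with "fx", "fy", "cx", "cy" (pixels), "extrinsics" (4x4, takes a point from world to camera coordinates); the wrist camera has in their place "mount" (4x4, takes a point from camera to tool coordinates, whose origin is the TCP and whose axes are the flange's). Camera axes: x right, y down, z forward; pixel columns grow to the right and rows downward; lengths in m; the calibration is good to about 2 mm. A picture is of the moment at which its call begins: read the wrist's pose just before it. camera_params takes no time and is no camera call.
- job.job_done(): hands the job in, once; it reports no verdict.
The state is a dict: "time": time; "q": joint angles; "qd": joint speeds; "joint_efforts": joint torques, N m; "ee_pos": TCP position; "tcp_rot": TCP orientation; "wrist_force": force on the tool from outside, world axes, zero at the start; "torque": the same for the moment, N m; "opening": finger opening in m.
Only numpy, scipy, OpenCV 4.12 (cv2) and the standard library are available. Lean on these libraries where they do the work, as an engineer would, in place of code of your own. Each camera call takes 0.05 s, during which the arm holds its last target.

## Working session

There is one attempt and no reset: what is moved stays moved. The work goes in short steps, Python scripts to look and compute and a tool call to move; the robot and the scene stay as the last step left them, time stands still between calls to the robot, and variables do not carry over. Pictures are saved under pics/ and viewed, and the job is handed in when it is done.

Besides the shell and the picture viewer there is one more tool, called after "Emit:" as name([rows], argument=value, ...), one row to a line, values as JSON. drive_tool: Moves the arm, as the interface text tells. Its arguments: {"type":"object","properties":{"plan":{"type":"array","items":{"type":"array"}},"grip_force":{"type":"number"}},"required":["plan"]}

```bash
mkdir -p pics; ls
cat > h.py <<'E'
import numpy as np, cv2
from workcell import monitor, eyes, job
def snap(name,fn):
    o=monitor.get_obs()
    p,d=eyes.camera(name)
    cv2.imwrite('pics/'+fn+'.png',cv2.cvtColor(p,cv2.COLOR_RGB2BGR)); np.savez('/tmp/'+fn+'.npz',p=p,d=d,pos=o['ee_pos'],rot=o['tcp_rot'])
    return p,d
def world(name,d,mask=None):
    k=eyes.camera_params(name); v,u=np.mgrid[:400,:640]
    P=np.stack([(u-k['cx'])/k['fx']*d,(v-k['cy'])/k['fy']*d,d,np.ones_like(d)],-1)
    return (P@np.linalg.inv(k['extrinsics']).T)[...,:3]
E
python3 - <<'E'
from h import *
print(monitor.get_obs())
for c in ('scene','top'): snap(c,c+'0'); print(c,eyes.camera_params(c))
print(eyes.camera_params('wrist'))
E
```

```text
pics
{'time': 0.0, 'q': array([-6.58328371e+01,  5.01170049e+00,  1.00326046e+01,  9.51003330e+01,
        4.10331461e-03,  8.99984814e+01]), 'qd': array([ 0.02061148,  0.04635981, -0.03136082, -0.03579589,  0.01485115,
       -0.02619807]), 'joint_efforts': array([ 1.53045312e-03, -5.20389676e+01,  4.64801860e+01,  1.64340256e-02,
        1.83626912e-04, -7.09279760e-06]), 'ee_pos': array([ 0.2250992 , -0.50159113,  0.25256074]), 'tcp_rot': array([-1.79920571e+02, -4.10541589e-03,  2.41686758e+01]), 'wrist_force': array([-0.69446726,  0.4395224 ,  0.38857212]), 'torque': array([ 0.00808198, -0.00509586, -0.00915239]), 'opening': 0.0855038108714023}
scene {'fx': 397.9011573209333, 'fy': 397.9011573209333, 'cx': 316.71826804293295, 'cy': 203.06529017239535, 'extrinsics': array([[-0.29881087,  0.95430647,  0.00335003,  0.04654822],
       [ 0.47229738,  0.15093351, -0.86842055, -0.13856832],
       [-0.82924499, -0.25791129, -0.49581702,  1.39910322],
       [ 0.        ,  0.        ,  0.        ,  1.        ]])}
top {'fx': 363.1321312344871, 'fy': 363.1321312344871, 'cx': 319.5514522224555, 'cy': 207.1967561334857, 'extrinsics': array([[ 0.00443105, -0.99996976, -0.00639049,  0.09911521],
       [-0.99674285, -0.00390198, -0.080551  ,  0.53885939],
       [ 0.08052363,  0.0067266 , -0.99673   ,  0.9652766 ],
       [ 0.        ,  0.        ,  0.        ,  1.        ]])}
{'fx': 312.524488972687, 'fy': 312.524488972687, 'cx': 322.5449881476333, 'cy': 201.7544036405953, 'mount': array([[-1.41624560e-03, -9.64579937e-01, -2.63786922e-01,
         6.63080473e-02],
       [ 9.99998954e-01, -1.28888229e-03, -6.55885921e-04,
        -7.36075451e-04],
       [ 2.92664109e-04, -2.63787575e-01,  9.64580753e-01,
        -1.20674318e-01],
       [ 0.00000000e+00,  0.00000000e+00,  0.00000000e+00,
         1.00000000e+00]])}
```

View pics/scene0.png

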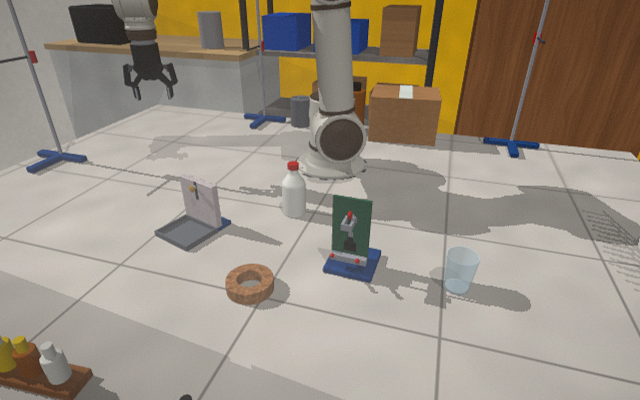

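View pics/top0.png

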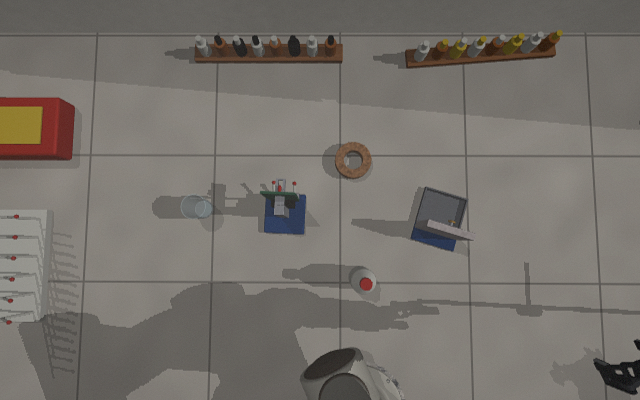

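The scene view shows the hook stand with the green bracket near (350,230), the board at (195,215) and the bottle at (293,190). The cork ring is at (250,283) and the beaker at (460,270). The top view puts the hook at (285,210) and the board at (442,218). Now measuring.

Run:
```python
from h import *
for c in ('scene','top'):
    z=np.load('/tmp/%s0.npz'%c); p=z['p'];d=z['d']; W=world(c,d); np.save('/tmp/W_%s.npy'%c,W)
    hsv=cv2.cvtColor(p,cv2.COLOR_RGB2HSV)
    x=W[...,0];y=W[...,1];zz=W[...,2]
    print(c,'floor',np.median(zz[(d>0)&(abs(y)<.4)&(x>.2)&(x<.9)]))
    reg=(x>.25)&(x<.9)&(abs(y)<.45)&(d>0)
    H,S,V=hsv[...,0].astype(int),hsv[...,1].astype(int),hsv[...,2].astype(int)
    g=reg&(H>45)&(H<90)&(S>80)&(zz>.03)
    q=W[g]; print('green',len(q),np.percentile(q,[1,50,99],axis=0).round(4).tolist())
    b=reg&(H>100)&(H<125)&(S>120)&(zz<.04)
    n,l,st,ce=cv2.connectedComponentsWithStats(b.astype(np.uint8))
    for i in range(1,n):
        if st[i,4]>40: q=W[l==i]; print('blue',st[i],q.min(0).round(3),q.max(0).round(3), np.median(q,0).round(3))
    r=reg&((H<6)|(H>174))&(S>150)&(V>90)&(zz>.04)
    n,l,st,ce=cv2.connectedComponentsWithStats(r.astype(np.uint8))
    for i in range(1,n):
        if st[i,4]>3: q=W[l==i]; print('red',st[i],np.median(q,0).round(3))
    if c=='top':
        cv2.imwrite('pics/topz.png',cv2.resize(cv2.cvtColor(p,cv2.COLOR_RGB2BGR)[150:270,250:490],None,fx=3.3,fy=3.3,interpolation=cv2.INTER_CUBIC))
    else:
        cv2.imwrite('pics/scz.png',cv2.resize(cv2.cvtColor(p,cv2.COLOR_RGB2BGR)[165:285,145:385],None,fx=3.3,fy=3.3,interpolation=cv2.INTER_CUBIC))
```

```text
scene floor -0.0003378827847506649
green 32 [[0.5554, 0.1619, 0.1672], [0.5587, 0.2031, 0.1899], [0.5631, 0.2373, 0.1909]]
blue [368 248  13  12 103] [0.472 0.229 0.013] [0.512 0.255 0.019] [0.492 0.242 0.015]
blue [330 267  18   6  44] [0.562 0.161 0.013] [0.577 0.2   0.018] [0.571 0.178 0.015]
red [288 162  10   8  50] [ 0.356 -0.005  0.149]
red [348 211   4   8  21] [0.576 0.199 0.162]
red [330 254   4   3  10] [0.6   0.171 0.073]
red [355 259   4   4  11] [0.602 0.224 0.073]
top floor 0.0004151610495930491
green 11 [[0.5565, 0.1589, 0.1887], [0.5589, 0.1921, 0.1906], [0.5592, 0.2224, 0.1932]]
blue [265 217  27  16 169] [0.471 0.179 0.012] [0.512 0.25  0.02 ] [0.49  0.223 0.016]
blue [440 239  16  11  67] [ 0.427 -0.267  0.008] [ 0.454 -0.226  0.016] [ 0.44  -0.249  0.013]
red [272 181   3   2   5] [0.599 0.222 0.075]
red [293 182   3   2   6] [0.598 0.168 0.075]
red [278 186   3   5  12] [0.57  0.195 0.164]
red [360 278  12  12 106] [ 0.35  -0.008  0.15 ]
```

View pics/topz.png

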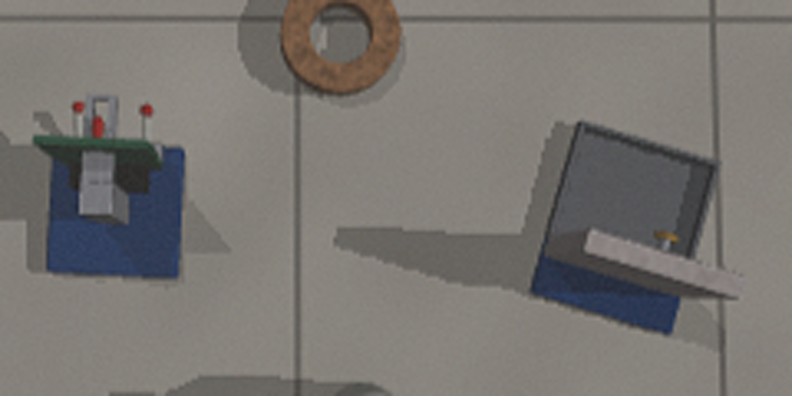

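View pics/scz.png

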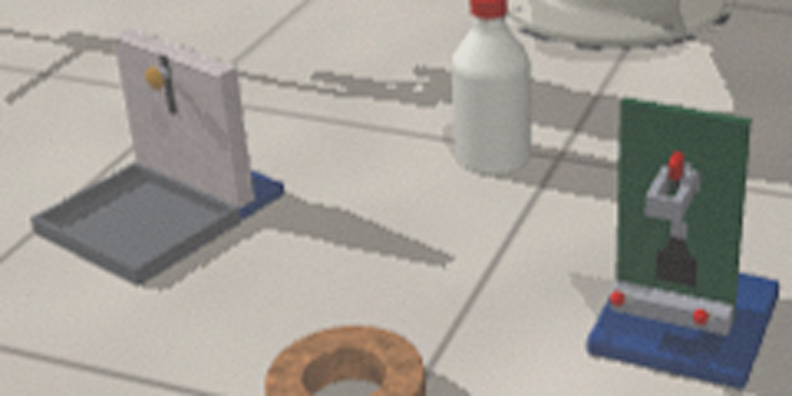

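Run:
```python
from h import *
def pl(q,it=4):
    # fit vertical-ish plane n.x=c
    for _ in range(it):
        c=q.mean(0); n=np.linalg.svd(q-c,full_matrices=False)[2][2]; r=(q-c)@n; q=q[abs(r)<max(.003,2*r.std()*0+.003)]
    if n[0]<0:n=-n
    return c,n,r.std(),q
z=np.load('/tmp/scene0.npz'); p=z['p'].astype(int); W=np.load('/tmp/W_scene.npy')
g=(p[...,1]>p[...,0]+12)&(p[...,1]>p[...,2])&(W[...,0]>.5)&(W[...,0]<.62)&(W[...,1]>.1)&(W[...,1]<.3)&(W[...,2]>.05)
m=cv2.erode(g.astype(np.uint8),np.ones((3,3)))>0
c,n,s,q=pl(W[m]); print('bracket',g.sum(),m.sum(),c,n,s,'yaw',np.degrees(np.arctan2(n[1],n[0])))
e=np.array([-n[1],n[0],0]);e/=np.linalg.norm(e)
G=W[g]; a=G@e; print('across',np.percentile(a,[0,2,50,98,100]),'mid',(np.percentile(a,1)+np.percentile(a,99))/2,'z',G[:,2].min(),G[:,2].max())
v,u=np.where(g); print(u.min(),u.max(),v.min(),v.max())
# board
b=(W[...,0]>.4)&(W[...,0]<.6)&(W[...,1]<-.12)&(W[...,1]>-.42)&(W[...,2]>.03)&(W[...,2]<.14)
v,u=np.where(b);print('board px',u.min(),u.max(),v.min(),v.max(),b.sum())
m=cv2.erode(b.astype(np.uint8),np.ones((3,3)))>0
c,n,s,q=pl(W[m],8); print('board',c,n,s,len(q),'yaw',np.degrees(np.arctan2(n[1],n[0])))
e=np.array([-n[1],n[0],0]);e/=np.linalg.norm(e); a=q@e; print(a.min(),a.max(),q[:,2].min(),q[:,2].max())
# brass
br=b&(p[...,0]>p[...,2]+35); print('brass',br.sum(),np.argwhere(br).mean(0),W[br].round(3))
print('off',((W[br]-c)@n).round(4))
# dark
gr=b&(p.sum(-1)<260)&(abs((W-c)@n)<.012)
print('groove',gr.sum()); 
for (vv,uu) in np.argwhere(gr): print(vv,uu,W[vv,uu].round(3),(W[vv,uu]@e).round(4)) if vv>150 else 0
# top panel top
Wt=np.load('/tmp/W_top.npy'); t=(abs(Wt[...,2]-.13)<.008)&(Wt[...,0]>.4)&(Wt[...,0]<.6)&(Wt[...,1]<-.1)&(Wt[...,1]>-.42)
q=Wt[t];print('paneltop',t.sum(),q.mean(0),q.min(0),q.max(0)); r=cv2.minAreaRect((q[:,:2]*1000).astype(np.float32)); print(r)
t=(abs(Wt[...,2]-.144)<.015)&(Wt[...,0]>.45)&(Wt[...,0]<.65)&(Wt[...,1]>.1)&(Wt[...,1]<.3)
q=Wt[t];print('peg',t.sum(),q.mean(0),q.min(0),q.max(0))
```

```text
bracket 1642 1192 [0.5611485  0.20298643 0.1339853 ] [ 0.99912164 -0.04185061 -0.00211472] 0.001108944316557776 yaw -2.3985691979652244
across [0.18211549 0.18481227 0.23049696 0.26135362 0.26229782] mid 0.22294989787291628 z 0.055657165685937815 0.19130154617058576
332 372 195 256
board px 179 220 174 222 1334
board [ 0.48763409 -0.2107352   0.08361017] [ 9.58523687e-01 -2.85012616e-01 -3.86624469e-04] 0.000982106338783225 864 yaw -16.55960396057526
-0.12418524193964642 -0.006386383536460819 0.03294310997863037 0.13039123849081324
brass 29 [188.13793103 191.17241379] [[ 0.482 -0.233  0.114]
 [ 0.483 -0.229  0.115]
 [ 0.497 -0.225  0.12 ]
 [ 0.498 -0.221  0.122]
 [ 0.496 -0.22   0.12 ]
 [ 0.495 -0.218  0.12 ]
 [ 0.5   -0.224  0.119]
 [ 0.501 -0.22   0.12 ]
 [ 0.503 -0.215  0.122]
 [ 0.499 -0.215  0.12 ]
 [ 0.497 -0.214  0.119]
 [ 0.499 -0.225  0.116]
 [ 0.502 -0.219  0.118]
 [ 0.5   -0.218  0.117]
 [ 0.502 -0.214  0.119]
 [ 0.5   -0.212  0.118]
 [ 0.5   -0.225  0.113]
 [ 0.5   -0.221  0.114]
 [ 0.5   -0.219  0.114]
 [ 0.503 -0.213  0.117]
 [ 0.498 -0.214  0.114]
 [ 0.492 -0.216  0.11
[... 809 characters left out ...]
] -0.0664
192 196 [ 0.488 -0.214  0.101] -0.0663
193 196 [ 0.488 -0.215  0.098] -0.0665
194 196 [ 0.484 -0.218  0.092] -0.0712
195 196 [ 0.486 -0.217  0.09 ] -0.07
195 197 [ 0.491 -0.211  0.094] -0.062
196 196 [ 0.486 -0.218  0.087] -0.0702
196 197 [ 0.486 -0.214  0.088] -0.067
197 197 [ 0.487 -0.214  0.086] -0.0663
198 197 [ 0.485 -0.216  0.082] -0.0688
paneltop 399 [ 0.47669441 -0.21468473  0.12994186] [ 0.45222207 -0.27314643  0.12218474] [ 0.49999749 -0.15648374  0.13490442]
((482.83282470703125, -216.9854736328125), (119.64110565185547, 31.108848571777344), 73.23958587646484)
peg 325 [0.54741128 0.19577809 0.14708342] [0.50946987 0.1566188  0.13006181] [0.59589761 0.23610207 0.15862087]
```

Emit:
drive_tool([
  [0.28, [0.0208, 0.0438, 0], 4],
  [0.28, [0.0208, 0.0438, 0], 4],
  [0.28, [0.0208, 0.0438, 0], 4],
  [0.28, [0.0208, 0.0438, 0], 4],
  [0.28, [0.0208, 0.0438, 0], 4],
  [0.28, [0.0208, 0.0438, 0], 4],
  [0.28, [0.0208, 0.0438, 0], 4],
  [0.28, [0.0208, 0.0438, 0], 4],
  [0.28, [0.0208, 0.0438, 0], 4],
  [0.28, [0.0208, 0.0438, 0], 4],
], grip_force=40)

```text
time: 1.35
ee_pos: [0.4335, -0.0622, 0.2531]
tcp_rot: [-180.0, 0.0, 64.3]
wrist_force: [0.9, -0.8, -0.0]
opening: 0.0234
```

Emit:
drive_tool([
  [0.28, [0.0208, 0.0438, 0], 4],
  [0.28, [0.0208, 0.0438, 0], 4],
  [0.28, [0.0208, 0.0438, 0], 4],
  [0.28, [0.0208, 0.0438, 0], 4],
  [0.28, [0.0208, 0.0438, 0], 4],
  [0.28, [0.0208, 0.0438, 0], 3.4],
  [0.28, [0, 0, 0], 0],
])

```text
time: 2.22
ee_pos: [0.5585, 0.2016, 0.2513]
tcp_rot: [-179.9, 0.0, 87.8]
wrist_force: [-0.1, -0.4, -0.6]
opening: 0.0241
```

Run:
```python
from h import *
o=monitor.get_obs(); print(o['time'],o['ee_pos'],o['tcp_rot'],o['opening'],o['wrist_force'])
snap('wrist','w1'); snap('scene','s1')
```

```text
2.225 [0.55845225 0.20157532 0.25130364] [-1.79859324e+02  3.71895485e-02  8.77751245e+01] 0.024083759156190345 [-0.10365595 -0.43334488 -0.56271701]
```

View pics/w1.png

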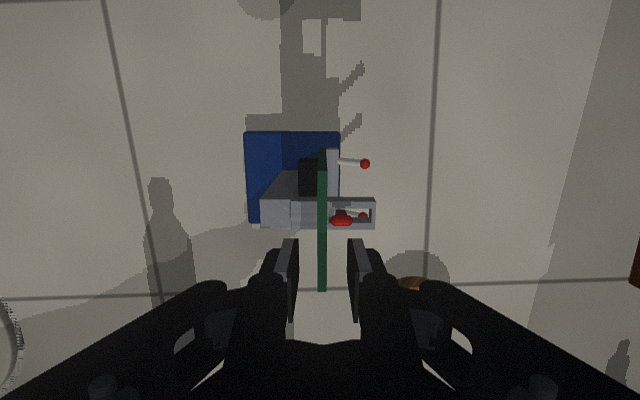

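View pics/s1.png

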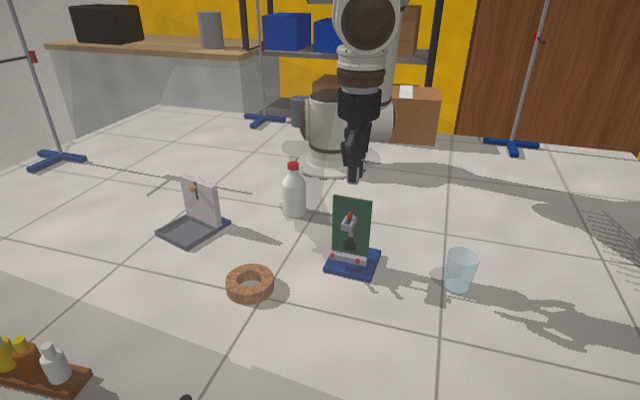

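The wrist view shows the plate edge-on as the green strip at u 318–327, centred between the fingers at u 290–355. The keeper is at (341,221).

```bash
cat >> h.py <<'E'
from scipy.spatial.transform import Rotation as Ro
def wworld(fn):
    z=np.load('/tmp/%s.npz'%fn); d=z['d'];p=z['p'].astype(int)
    k=eyes.camera_params('wrist'); v,u=np.mgrid[:400,:640]
    P=np.stack([(u-k['cx'])/k['fx']*d,(v-k['cy'])/k['fy']*d,d,np.ones_like(d)],-1)
    T=np.eye(4); T[:3,:3]=Ro.from_euler('xyz',z['rot'],degrees=True).as_matrix(); T[:3,3]=z['pos']
    return p,(P@(T@k['mount']).T)[...,:3]
E
python3 - <<'E'
from h import *
p,W=wworld('w1')
g=(p[...,1]>p[...,0]+12)&(p[...,1]>p[...,2]+5); g[:120]=0; g[300:]=0; g[:,:300]=0; g[:,340:]=0
t=g&(abs(W[...,2]-.19)<.006); q=W[t]; print(len(q),q.mean(0),q.min(0),q.max(0)); f=np.polyfit(q[:,1],q[:,0],1); print('slope deg',np.degrees(np.arctan(f[0])))
for z0 in (g,):
  q=W[z0]; print(len(q), q.min(0),q.max(0))
r=(p[...,0]>p[...,1]+60)&(p[...,0]>p[...,2]+60); r[:200]=0;r[240:]=0; q=W[r]; print('keeper', q[q[:,2]>.15].mean(0))
pt=W[200:228,250:400].reshape(-1,3); pt=pt[abs(pt[:,2]-.15)<.006]; print('peg',np.percentile(pt,[1,50,99],axis=0))
E
```

```text
1178 [0.55686367 0.2002047  0.18997361] [0.55214698 0.15821889 0.18818271] [0.56100846 0.23814666 0.19185708]
slope deg 2.2015250897165046
1222 [0.55214698 0.15821889 0.05451727] [0.56221926 0.26875574 0.37193589]
keeper [0.57047378 0.19716527 0.16442461]
peg [[0.51017657 0.18754079 0.14512914]
 [0.54241298 0.20040682 0.14933149]
 [0.5955662  0.20988399 0.15165427]]
```

Emit:
drive_tool([
  [0.28, [0, 0, -0.03], -0.2],
  [0.28, [0, 0, -0.03], 0],
  [0.28, [0, 0, 0], 0],
  [0.28, [0, 0, 0], 0],
])

```text
time: 2.82
ee_pos: [0.5581, 0.1984, 0.1949]
tcp_rot: [179.9, -0.0, 87.3]
wrist_force: [-0.0, 0.6, 1.0]
opening: 0.0238
```

Emit:
drive_tool([
  [0.28, [0, 0, -0.003], 0],
  [0.28, [0, 0, -0.003], 0],
  [0.28, [0, 0, 0], 0],
])

```text
time: 3.2
ee_pos: [0.558, 0.199, 0.1873]
tcp_rot: [-180.0, 0.0, 87.4]
wrist_force: [0.7, -0.0, 0.2]
opening: 0.0238
```

Run:
```python
from h import *
o=monitor.get_obs(); print(o['time'],o['ee_pos'],o['tcp_rot'],o['opening'],o['wrist_force'])
snap('wrist','w2'); p,_=snap('scene','s2')
cv2.imwrite('pics/s2z.png',cv2.resize(cv2.cvtColor(p,cv2.COLOR_RGB2BGR)[130:280,270:430],None,fx=4,fy=4,interpolation=cv2.INTER_CUBIC))
```

```text
3.2 [0.55795162 0.19902305 0.18725758] [-1.79995657e+02  1.28598234e-03  8.73675055e+01] 0.023775609170955576 [ 0.6677504  -0.04780766  0.20062578]
```

View pics/s2z.png

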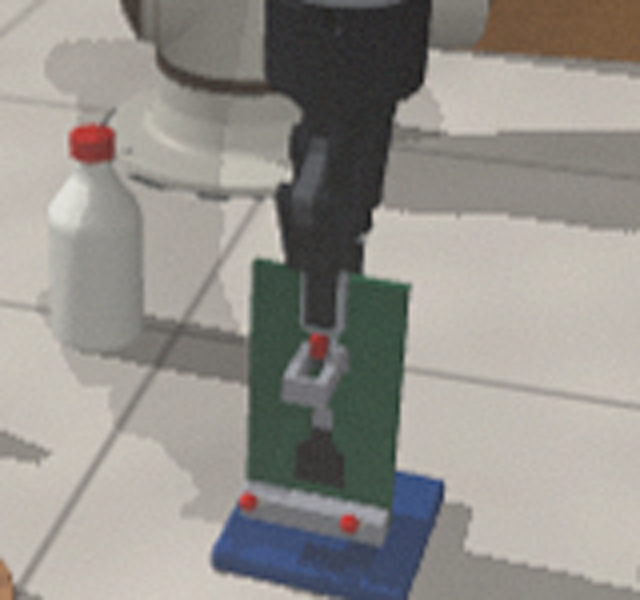

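View pics/w2.png

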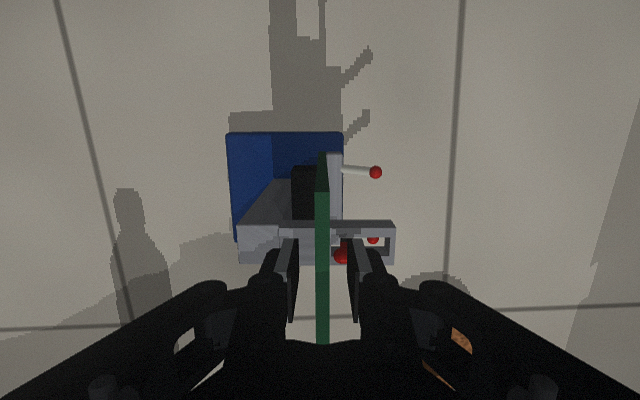

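The fingers straddle the plate, with the front one directly over the keeper (scene zoom (318,340)). Next I descend slowly and watch the force.

Emit:
drive_tool([
  [0.28, [0, 0, -0.003], 0],
  [0.28, [0, 0, -0.003], 0],
  [0.28, [0, 0, 0], 0],
])

```text
time: 3.68
ee_pos: [0.5581, 0.1991, 0.1813]
tcp_rot: [180.0, -0.0, 87.4]
wrist_force: [0.5, 1.8, 2.7]
opening: 0.0238
```

Emit:
drive_tool([
  [0.28, [0, 0, -0.003], 0],
  [0.28, [0, 0, -0.002], 0],
  [0.28, [0, 0, 0], 0],
])

```text
time: 4.05
ee_pos: [0.5581, 0.1991, 0.1763]
tcp_rot: [180.0, -0.0, 87.4]
wrist_force: [1.0, 0.2, 5.4]
opening: 0.0241
```

Emit:
drive_tool([
  [0.28, [0, 0, -0.002], 0],
  [0.28, [0, 0, 0], 0],
])

```text
time: 4.3
ee_pos: [0.5581, 0.1991, 0.1744]
tcp_rot: [180.0, -0.0, 87.4]
wrist_force: [-0.2, -0.3, 6.0]
opening: 0.0239
```

Emit:
drive_tool([
  [0.28, [0, 0, -0.001], 0],
  [0.28, [0, 0, 0], 0],
])

```text
time: 4.55
ee_pos: [0.5581, 0.199, 0.1735]
tcp_rot: [180.0, -0.0, 87.4]
wrist_force: [0.3, 0.3, 5.1]
opening: 0.0239
```

Emit:
drive_tool([
  [0.28, [0, 0, -0.001], 0],
  [0.28, [0, 0, 0], 0],
])

```text
time: 4.8
ee_pos: [0.5581, 0.1991, 0.1725]
tcp_rot: [180.0, -0.0, 87.4]
wrist_force: [0.7, 0.1, 5.9]
opening: 0.0236
```

Emit:
drive_tool([
  [0.28, [0, 0, -0.001], 0],
  [0.28, [0, 0, 0], 0],
])

```text
time: 5.05
ee_pos: [0.5581, 0.1991, 0.172]
tcp_rot: [180.0, -0.0, 87.4]
wrist_force: [-1.5, -0.3, 9.0]
opening: 0.0239
```

Emit:
drive_tool([
  [0, [0, 0, 0.0005], 0],
  [0, [0, 0, 0], 0],
  [0, [0, 0, 0], 0],
  [0, [0, 0, 0], 0],
], grip_force=70)

```text
time: 5.55
ee_pos: [0.5584, 0.1991, 0.1727]
tcp_rot: [179.9, -0.0, 87.4]
wrist_force: [1.4, -1.5, 8.5]
opening: 0.0052
```

Run:
```python
from h import *
o=monitor.get_obs(); print(o['time'],o['ee_pos'],o['tcp_rot'],o['opening'],o['wrist_force'],o['torque'])
p,_=snap('scene','s3')
cv2.imwrite('pics/s3z.png',cv2.resize(cv2.cvtColor(p,cv2.COLOR_RGB2BGR)[180:280,300:400],None,fx=6,fy=6,interpolation=cv2.INTER_CUBIC))
```

```text
5.55 [0.55843263 0.19907085 0.17265747] [ 1.79903460e+02 -2.70729904e-02  8.73624887e+01] 0.005237844996198882 [ 1.44828858 -1.50294359  8.53110018] [-0.01076415 -0.19283595  0.00673748]
```

View pics/s3z.png

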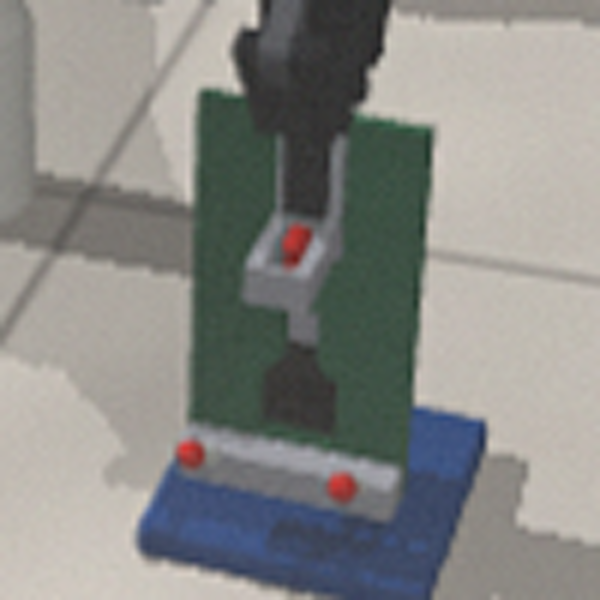

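Emit:
drive_tool([
  [0, [0.002, -0.0001, 0], 0],
  [0, [0.003, -0.0001, 0], 0],
  [0, [0.003, -0.0001, 0], 0],
  [0, [0, 0, 0], 0],
])

```text
time: 6.1
ee_pos: [0.5648, 0.1988, 0.1726]
tcp_rot: [-179.9, -0.0, 87.4]
wrist_force: [-9.2, -0.6, 12.4]
opening: 0.0049
```

Emit:
drive_tool([
  [0, [0.003, -0.0001, 0], 0],
  [0, [0.003, -0.0001, 0], 0],
  [0, [0, 0, 0], 0],
])

```text
time: 6.48
ee_pos: [0.5708, 0.1986, 0.1726]
tcp_rot: [-179.9, -0.0, 87.4]
wrist_force: [-8.8, 1.2, 11.7]
opening: 0.0054
```

Run:
```python
from h import *
o=monitor.get_obs(); print(o['time'],o['ee_pos'],o['tcp_rot'],o['opening'],o['wrist_force'],o['torque'])
snap('wrist','w4');p,_=snap('scene','s4')
cv2.imwrite('pics/s4z.png',cv2.resize(cv2.cvtColor(p,cv2.COLOR_RGB2BGR)[180:280,300:400],None,fx=6,fy=6,interpolation=cv2.INTER_CUBIC))
```

```text
6.475 [0.57078821 0.19864306 0.1725961 ] [-1.79885475e+02 -2.33091393e-02  8.73861645e+01] 0.005447364933894296 [-8.82409528  1.15023428 11.69111863] [ 0.06659231  1.80355739 -0.0377176 ]
```

View pics/s4z.png

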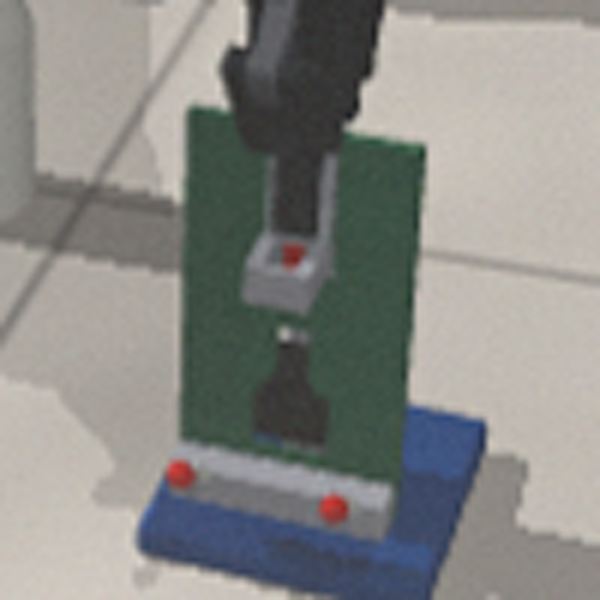

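View pics/w4.png

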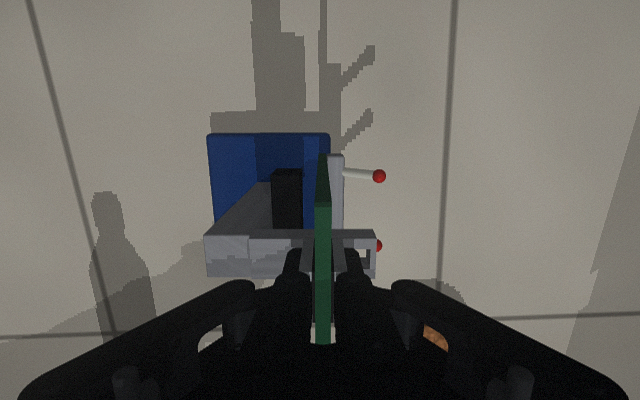

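Emit:
drive_tool([
  [0, [0.001, 0, 0.0006], 0],
  [0, [0.003, -0.0001, 0], 0],
  [0, [0.003, -0.0002, 0], 0],
  [0, [0, 0, 0], 0],
])

```text
time: 7.08
ee_pos: [0.578, 0.1983, 0.1727]
tcp_rot: [-179.9, -0.0, 87.4]
wrist_force: [-5.1, 0.9, 7.4]
opening: 0.0052
```

Emit:
drive_tool([
  [0, [0.003, -0.0001, 0], 0],
  [0, [0.003, -0.0001, 0], 0],
  [0, [0.003, -0.0001, 0], 0],
  [0, [0, 0, 0], 0],
])

```text
time: 7.58
ee_pos: [0.588, 0.1979, 0.1727]
tcp_rot: [180.0, -0.0, 87.4]
wrist_force: [-0.2, 0.8, 5.6]
opening: 0.0053
```

Emit:
drive_tool([
  [0, [0.004, -0.0002, 0], 0],
  [0, [0.004, -0.0002, 0], 0],
  [0, [0.004, -0.0002, 0], 0],
  [0, [0, 0, 0], 0],
])

```text
time: 8.07
ee_pos: [0.5995, 0.1973, 0.1724]
tcp_rot: [-179.9, -0.0, 87.4]
wrist_force: [-3.2, 0.5, 5.4]
opening: 0.0054
```

Emit:
drive_tool([
  [0, [0.005, -0.0002, 0], 0],
  [0, [0.005, -0.0002, 0], 0],
  [0, [0.006, -0.0002, 0], 0],
  [0, [0.006, -0.0002, 0], 0],
  [0, [0, 0, 0], 0],
])

```text
time: 8.7
ee_pos: [0.6223, 0.1964, 0.1717]
tcp_rot: [-180.0, 0.0, 87.4]
wrist_force: [-0.6, 0.1, -2.6]
opening: 0.0056
```

Run:
```python
from h import *
o=monitor.get_obs(); print(o['time'],o['ee_pos'],o['tcp_rot'],o['opening'],o['wrist_force'],o['torque'])
snap('wrist','w5');p,_=snap('scene','s5')
cv2.imwrite('pics/s5z.png',cv2.resize(cv2.cvtColor(p,cv2.COLOR_RGB2BGR)[180:300,290:410],None,fx=5,fy=5,interpolation=cv2.INTER_CUBIC))
```

```text
8.7 [0.6223063  0.19637143 0.17171113] [-1.79958379e+02  1.84921133e-02  8.73511828e+01] 0.005572922171279431 [-0.60536979  0.13784357 -2.61101732] [0.00787118 0.08750524 0.05601995]
```

View pics/s5z.png

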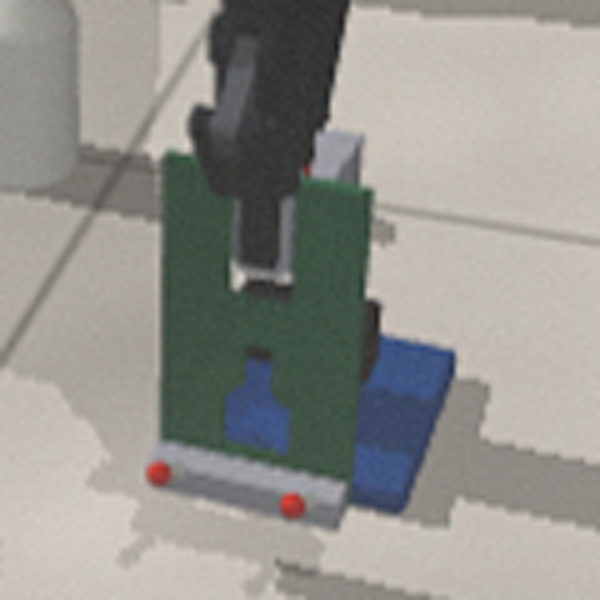

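View pics/w5.png

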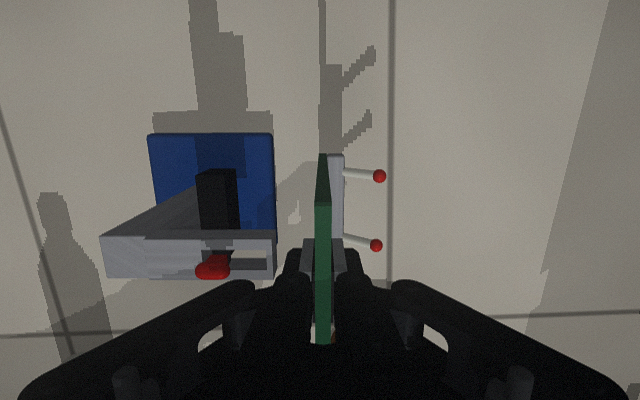

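Run:
```python
from h import *
k=eyes.camera_params('scene'); E=k['extrinsics']; R=E[:3,:3]; C=-R.T@E[:3,3]
n=np.array([.95852,-.28501,0]); e=np.array([.28501,.95852,0]); D=.5275
def ray(u,v,D):
    r=R.T@np.array([(u-k['cx'])/k['fx'],(v-k['cy'])/k['fy'],1]); t=(D-C@n)/(r@n); return C+t*r
z=np.load('/tmp/scene0.npz'); p=z['p']; 
I=p[170:235,150:235].astype(int)
cv2.imwrite('pics/bd.png',cv2.resize(cv2.cvtColor(p,cv2.COLOR_RGB2BGR)[172:222,165:230],None,fx=12,fy=12,interpolation=cv2.INTER_NEAREST))
br=(p[...,0].astype(int)>p[...,2].astype(int)+35); br[:170]=0;br[225:]=0;br[:,:170]=0;br[:,215:]=0
vs,us=np.where(br); print(us.min(),us.max(),vs.min(),vs.max())
w=ray(us.mean(),vs.mean(),D+.0135); print('screw',w,w@e)
w=ray((us.min()+us.max())/2,(vs.min()+vs.max())/2,D+.0135); print('screw',w,w@e)
# wrist w5 plate top
pw,W=wworld('w5'); g=(pw[...,1]>pw[...,0]+12)&(pw[...,1]>pw[...,2]+5);g[:195]=0;g[340:]=0;g[:,:310]=0;g[:,335:]=0
q=W[g]; zt=np.median(q[:,2]); q=q[abs(q[:,2]-zt)<.005]; print('top',zt,q.mean(0),q.min(0),q.max(0))
for fn in('s3','s5'):
    z=np.load('/tmp/%s.npz'%fn);pp=z['p'].astype(int);Ws=world('scene',z['d'])
    g=(pp[...,1]>pp[...,0]+12)&(pp[...,1]>pp[...,2])&(Ws[...,0]>.5)&(Ws[...,0]<.7)&(Ws[...,1]>.1)&(Ws[...,1]<.3)&(Ws[...,2]>.05)
    q=Ws[g]; c=q.mean(0); m=np.linalg.svd(q-c,full_matrices=False)[2][2]; m*=np.sign(m[0]); ee=np.array([-m[1],m[0],0]); a=q@ee
    print(fn,c,m,np.degrees(np.arctan2(m[1],m[0])),np.percentile(a,[1,99]),q[:,2].min(),q[:,2].max(),'tcp across',z['pos']@ee, 'off',c@m-z['pos']@m)
```

```text
189 194 185 191
screw [ 0.49966878 -0.2177379   0.11680676] -0.06629552859840429
screw [ 0.5000599  -0.21642254  0.11759451] -0.06492325817219262
top 0.18896679519209908 [0.62218263 0.2093805  0.18896181] [0.61770535 0.17896585 0.18483039] [0.62631785 0.23567105 0.19118033]
s3 [0.56203365 0.20211343 0.1249556 ] [ 9.99045764e-01 -4.36722757e-02  5.41352896e-04] -2.5030335360087963 [0.18502252 0.26286727] 0.05433820815502499 0.19130211323289725 tcp across 0.2232689110658271 off 0.0034388879272300166
s5 [0.62512935 0.19867992 0.12425245] [ 0.9990259  -0.04395787 -0.00386637] -2.5194309475847576 [0.18574978 0.26323147] 0.05446069969205214 0.2136892099620653 tcp across 0.22356197083511165 off 0.0031205694087308444
```

View pics/bd.png

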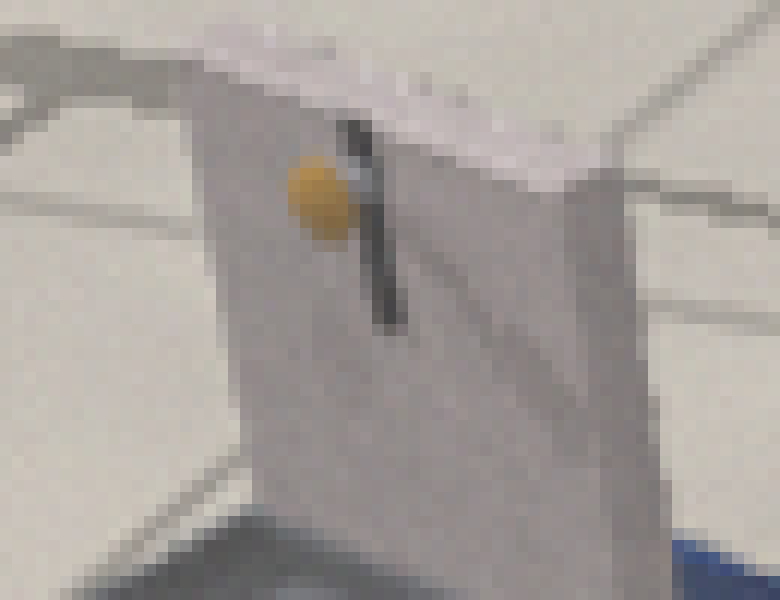

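Emit:
drive_tool([
  [0, [0, 0, 0.02], 0],
  [0, [0, 0, 0.03], 0],
  [0, [0, 0, 0.03], 0],
  [0, [0, 0, 0.01], 0],
  [0, [0, -0.02, 0], -2],
  [0, [0, -0.04, 0], -4],
  [0, [0, -0.04, 0], -4],
  [0, [0, -0.04, 0], -4],
  [0, [0, -0.02, 0], 0],
  [0, [-0.0132, -0.0377, 0], 0],
])

```text
time: 10.05
ee_pos: [0.6086, -0.0019, 0.2607]
tcp_rot: [-179.9, 0.0, 73.4]
wrist_force: [-0.4, 0.4, -2.6]
opening: 0.0053
```

Emit:
drive_tool([
  [0, [-0.0132, -0.0377, 0], 0],
  [0, [-0.0132, -0.0377, 0], 0],
  [0, [-0.0132, -0.0377, 0], 0],
  [0, [-0.0132, -0.0377, 0], 0],
  [0, [-0.0132, -0.0377, 0], 0],
  [0, [-0.0072, -0.025, 0], 0],
  [0, [0, -0.012, 0], 0],
  [0, [0, 0, 0], 0],
  [0, [0, 0, 0], 0],
])

```text
time: 11.18
ee_pos: [0.5358, -0.2259, 0.2621]
tcp_rot: [-180.0, -0.0, 73.4]
wrist_force: [-0.6, -0.6, -2.8]
opening: 0.0052
```

Run:
```python
from h import *
o=monitor.get_obs(); print(o['time'],o['ee_pos'],o['tcp_rot'],o['opening'],o['wrist_force'],o['torque'])
n=np.array([.95852,-.28501,0]); e=np.array([.28501,.95852,0]); print('n,e',o['ee_pos']@n-.5275,o['ee_pos']@e)
snap('wrist','w6');p,_=snap('scene','s6')
cv2.imwrite('pics/s6z.png',cv2.resize(cv2.cvtColor(p,cv2.COLOR_RGB2BGR)[120:260,120:260],None,fx=4.2,fy=4.2,interpolation=cv2.INTER_CUBIC))
```

```text
11.175 [ 0.53583692 -0.22589184  0.26207911] [-1.79972725e+02 -2.03982377e-02  7.34206354e+01] 0.005168803512284859 [-0.61048157 -0.57304637 -2.76392336] [ 0.05525601 -0.04830935 -0.01710212]
n,e 0.05049183566091486 -0.06380296696456446
```

View pics/s6z.png

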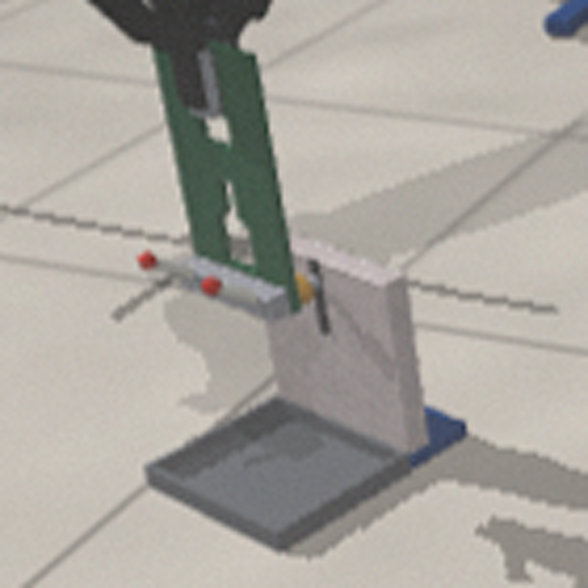

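View pics/w6.png

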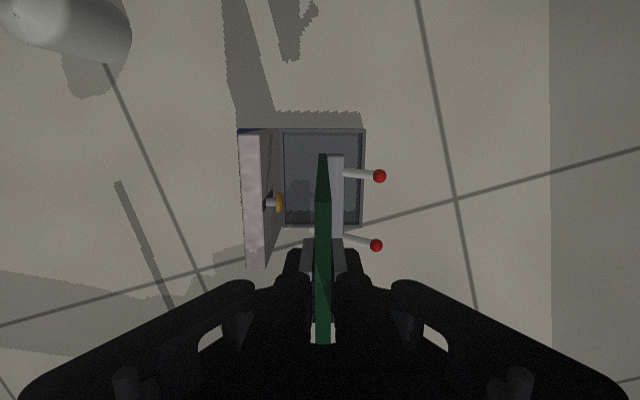

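Run:
```python
from h import *
n=np.array([.95852,-.28501,0]); e=np.array([.28501,.95852,0])
p,W=wworld('w6')
b=(p[...,0]>p[...,2]+45)&(p[...,1]>p[...,2]+15); b[:185]=0;b[220:]=0;b[:,:265]=0;b[:,290:]=0
q=W[b]; print(b.sum(),[ (np.where(b)[i].min(),np.where(b)[i].max()) for i in(0,1)]); print('brass n',np.percentile(q@n,[5,50,95])-.5275,'e',np.percentile(q@e,[2,50,98]),'z',np.percentile(q[:,2],[2,50,98]))
t=(abs(W[...,2]-.13)<.006); t[:, :230]=0; t[:,275:]=0;t[:125]=0;t[275:]=0
q=W[t]; print('panel top',t.sum(),'n',np.percentile(q@n,[1,50,99])-.5275,'e',np.percentile(q@e,[1,50,99]),q[:,2].mean())
a=q@e; f=q@n
for lo in np.arange(-.12,0,.02):
    s=(a>lo)&(a<lo+.02)
    if s.sum()>5: print(lo, np.percentile(f[s],[2,98])-.5275)
g=(p[...,1]>p[...,0]+12)&(p[...,1]>p[...,2]+5);g[:195]=0;g[340:]=0;g[:,:310]=0;g[:,335:]=0
q=W[g]; zt=np.median(q[:,2]); q=q[abs(q[:,2]-zt)<.004]; print('plate top',zt,'n',np.percentile(q@n,[2,50,98])-.5275,'e',np.percentile(q@e,[1,99]),np.polyfit(q@e,q@n,1))
```

```text
97 [(np.int64(194), np.int64(211)), (np.int64(276), np.int64(282))]
brass n [0.00917288 0.0111439  0.01330966] e [-0.07697258 -0.06936651 -0.06220187] z [0.11711131 0.12139856 0.12358322]
panel top 3023 n [-0.01888281 -0.00944105 -0.00090403] e [-0.12690437 -0.06349734 -0.01019884] 0.12970855732028855
-0.12 [-0.01889195 -0.00168438]
-0.09999999999999999 [-0.01869535 -0.00141745]
-0.07999999999999999 [-0.01861345 -0.0009532 ]
-0.059999999999999984 [-0.0183348  -0.00111857]
-0.03999999999999998 [-0.01826233 -0.00089431]
-0.019999999999999976 [-0.01787517 -0.00089476]
plate top 0.2793969149208346 n [0.04681737 0.04952148 0.05248836] e [-0.0801439  -0.02530597] [0.00477028 0.57739056]
```

Emit:
drive_tool([
  [0, [-0.0011, -0.0035, 0], 0],
  [0, [0, 0, -0.02], 0],
  [0, [0, 0, -0.02], 0],
  [0, [0, 0, -0.0056], 0],
  [0, [-0.0096, 0.0028, 0], 0],
  [0, [0, 0, 0], 0],
  [0, [0, 0, 0], 0],
])

```text
time: 12.15
ee_pos: [0.525, -0.2275, 0.2177]
tcp_rot: [179.9, 0.0, 73.4]
wrist_force: [0.8, -0.4, -1.9]
opening: 0.0053
```

Run:
```python
from h import *
o=monitor.get_obs(); print(o['time'],o['ee_pos'],o['tcp_rot'],o['opening'],o['wrist_force'],o['torque'])
n=np.array([.95852,-.28501,0]); e=np.array([.28501,.95852,0]); print('n,e',o['ee_pos']@n-.5275,o['ee_pos']@e)
snap('wrist','w7');p,_=snap('scene','s7')
cv2.imwrite('pics/s7z.png',cv2.resize(cv2.cvtColor(p,cv2.COLOR_RGB2BGR)[150:230,150:230],None,fx=7.4,fy=7.4,interpolation=cv2.INTER_CUBIC))
```

```text
12.15 [ 0.52501638 -0.22750212  0.21773523] [1.79912097e+02 9.01264580e-03 7.33636485e+01] 0.0052628922401346066 [ 0.75051879 -0.41025322 -1.9360598 ] [ 0.05981776  0.0380209  -0.05511207]
n,e 0.04057908325048509 -0.06843040790042416
```

View pics/s7z.png

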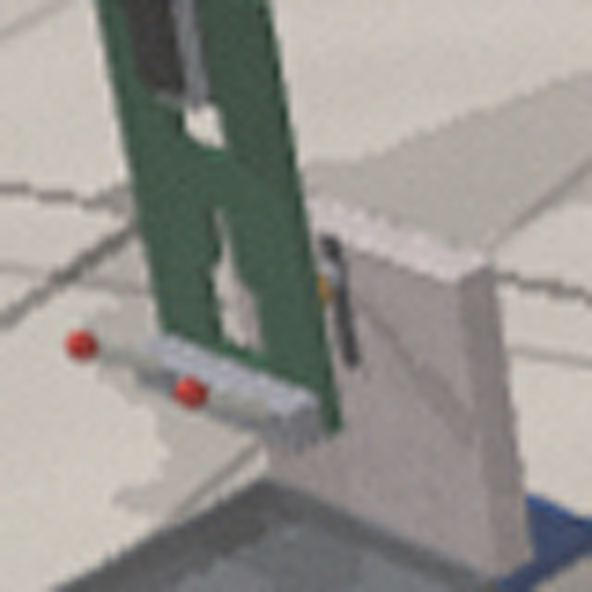

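View pics/w7.png

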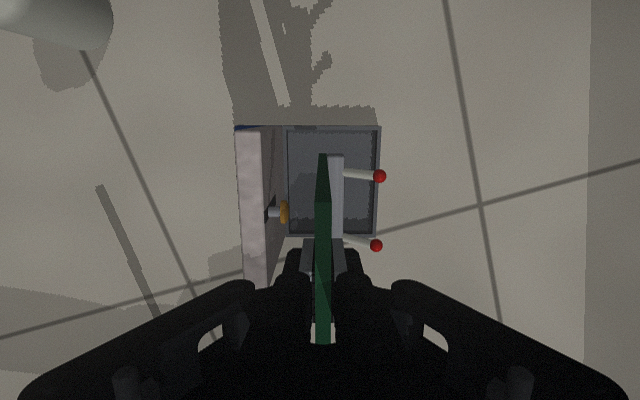

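```bash
cat > ov.py <<'E'
from h import *
import sys
n=np.array([.95852,-.28501,0]); e=np.array([.28501,.95852,0]); zv=np.array([0,0,1.])
k=eyes.camera_params('scene'); E=k['extrinsics']
def pr(P): c=E[:3,:3]@P+E[:3,3]; return np.array([c[0]/c[2]*k['fx']+k['cx'],c[1]/c[2]*k['fy']+k['cy']])
def ov(fn,out,u0,v0,s,N,dn,a,zc):
    p=np.load('/tmp/%s.npz'%fn)['p']; im=cv2.resize(cv2.cvtColor(p,cv2.COLOR_RGB2BGR)[v0:v0+N,u0:u0+N],None,fx=s,fy=s,interpolation=cv2.INTER_CUBIC)
    def poly(L,col):
        pts=np.array([(pr(x)-[u0,v0]+.5)*s for x in L]).astype(np.int32); cv2.polylines(im,[pts],True,col,1)
    F=lambda y,z:(.5275+dn+.003)*n+(a+y)*e+(zc+z)*zv
    poly([F(-.04,-.075),F(.04,-.075),F(.04,.075),F(-.04,.075)],(255,0,255))
    poly([F(-.014,-.057),F(.014,-.057),F(.014,-.029),F(.01,-.029),F(.006,-.023),F(.006,-.003),F(-.006,-.003),F(-.006,-.023),F(-.01,-.029),F(-.014,-.029)],(0,255,255))
    poly([F(-.013,.017),F(.013,.017),F(.013,.035),F(-.013,.035)],(0,255,255))
    S=lambda t,m:(.5275+m)*n+(-.0665+.009*np.cos(t))*e+(.116+.009*np.sin(t))*zv
    for m in (.015,): poly([S(t,m) for t in np.linspace(0,6.28,20)],(0,0,255))
    cv2.imwrite('pics/'+out+'.png',im)
E
python3 - <<'E'
from ov import *
o=monitor.get_obs()['ee_pos']; ov('s7','s7o',140,110,5,118,o@n-.5275,o@e+.001,o[2]-.0575)
ov('scene0','s0o',160,160,8,70,0.2,0,.5)
E
```

```text
(no output)
```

View pics/s7o.png

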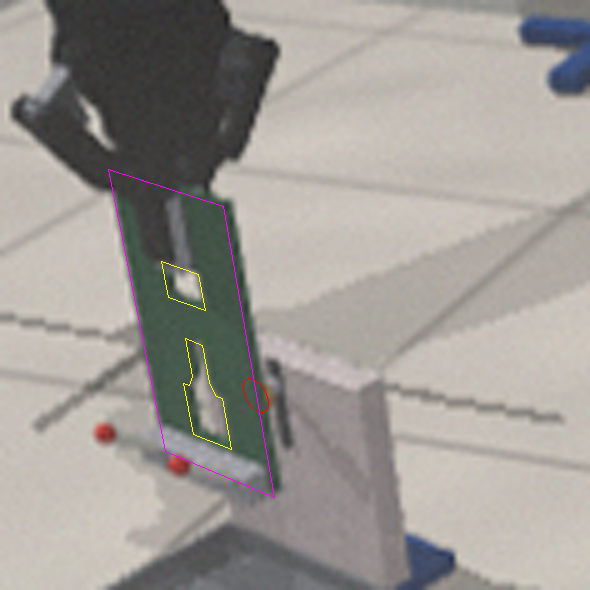

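View pics/s0o.png

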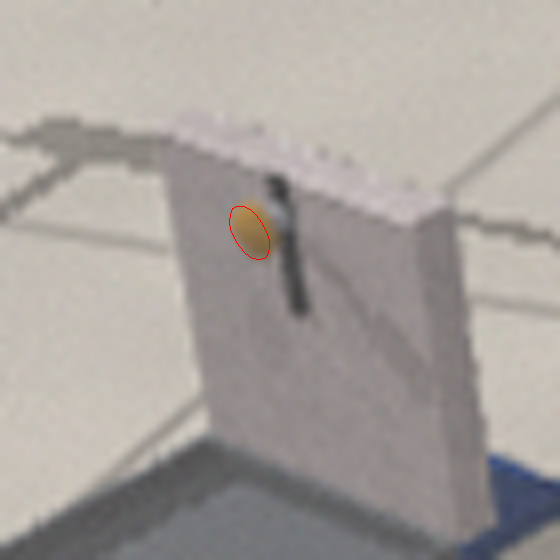

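Emit:
drive_tool([
  [0, [-0.0098, 0.0035, 0], 0],
  [0, [-0.0098, 0.0035, 0], 0],
  [0, [0, 0, 0], 0],
])

```text
time: 12.62
ee_pos: [0.5045, -0.2201, 0.2172]
tcp_rot: [180.0, 0.0, 73.4]
wrist_force: [0.3, 0.0, -1.9]
opening: 0.0055
```

Emit:
drive_tool([
  [0, [-0.0038, 0.0011, 0], 0],
  [0, [-0.0038, 0.0011, 0], 0],
  [0, [0, 0, 0], 0],
])

```text
time: 13.0
ee_pos: [0.4975, -0.2182, 0.2169]
tcp_rot: [180.0, 0.0, 73.4]
wrist_force: [0.8, 0.6, -3.0]
opening: 0.0052
```

Run:
```python
from ov import *
o=monitor.get_obs(); print(o['time'],o['ee_pos'],o['tcp_rot'],o['opening'],o['wrist_force'],o['torque'])
o=o['ee_pos']; print('n,e',o@n-.5275,o@e)
snap('wrist','w8');snap('scene','s8')
ov('s8','s8o',150,150,7.5,78,o@n-.5275,o@e+.001,o[2]-.0575)
```

```text
13.0 [ 0.49749488 -0.21817261  0.21686077] [1.79994938e+02 2.15801215e-03 7.33630782e+01] 0.005196431222804312 [ 0.84360436  0.60162226 -2.96130737] [ 0.02292594 -0.00918483 -0.02156865]
n,e 0.01154016823437709 -0.06733179312072016
```

View pics/s8o.png

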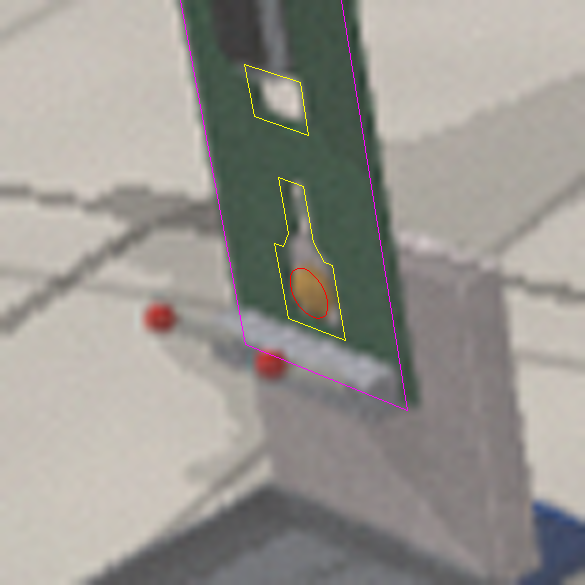

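View pics/w8.png

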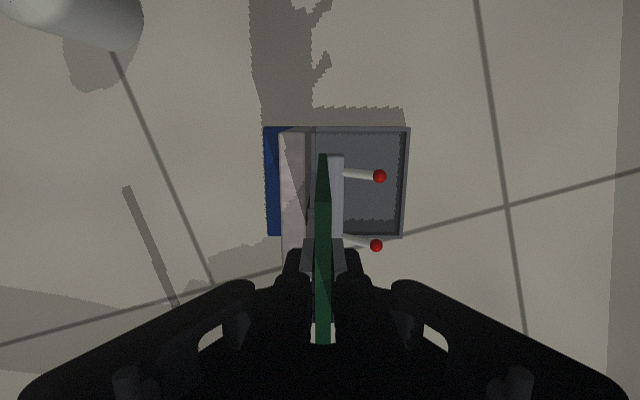

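The brass head at (310,292) sits inside the wide opening, with no contact force. Continuing towards the panel.

Emit:
drive_tool([
  [0, [-0.0036, 0.0011, 0], 0],
  [0, [-0.0036, 0.001, 0], 0],
  [0, [0, 0, 0], 0],
])

```text
time: 13.48
ee_pos: [0.4902, -0.216, 0.2169]
tcp_rot: [180.0, 0.0, 73.4]
wrist_force: [-0.3, -0.6, -2.7]
opening: 0.0052
```

Emit:
drive_tool([
  [0, [0, 0, -0.004], 0],
  [0, [0, 0, -0.004], 0],
  [0, [0, 0, 0], 0],
])

```text
time: 13.85
ee_pos: [0.4903, -0.216, 0.2082]
tcp_rot: [-179.9, -0.0, 73.4]
wrist_force: [-0.2, -0.7, -1.8]
opening: 0.0049
```

Run:
```python
from ov import *
o=monitor.get_obs(); print(o['time'],o['ee_pos'],o['tcp_rot'],o['opening'],o['wrist_force'],o['torque'])
o=o['ee_pos']; print('n,e',o@n-.5275,o@e)
snap('scene','s9')
ov('s9','s9o',150,150,7.5,78,o@n-.5275,o@e+.001,o[2]-.0575)
```

```text
13.85 [ 0.49031743 -0.2160134   0.20817258] [-1.79949240e+02 -6.65090340e-03  7.33669231e+01] 0.004863017574486485 [-0.17491745 -0.66937222 -1.77725544] [ 0.00189779  0.00984911 -0.01851738]
n,e 0.004045046553969089 -0.06730779285443876
```

View pics/s9o.png

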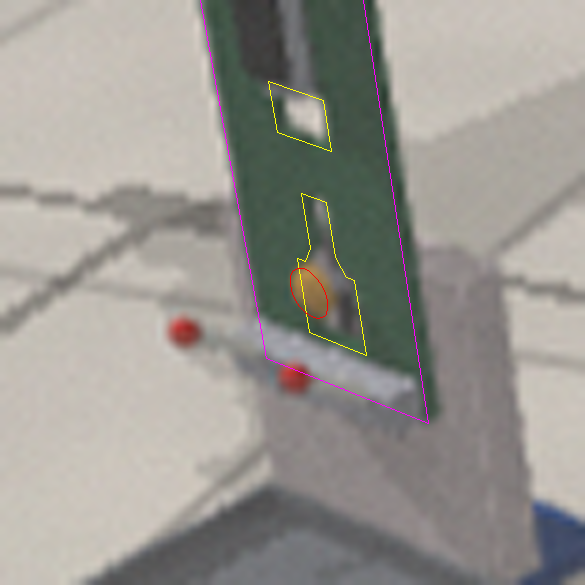

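Emit:
drive_tool([
  [0, [0, 0, -0.003], 0],
  [0, [0, 0, -0.003], 0],
  [0, [0, 0, 0], 0],
])

```text
time: 14.28
ee_pos: [0.4904, -0.2161, 0.2025]
tcp_rot: [-180.0, -0.0, 73.4]
wrist_force: [0.4, -0.1, -2.3]
opening: 0.0049
```

Emit:
drive_tool([
  [0, [0, 0, -0.003], 0],
  [0, [0, 0, -0.003], 0],
  [0, [0, 0, 0], 0],
])

```text
time: 14.65
ee_pos: [0.4903, -0.216, 0.1964]
tcp_rot: [-180.0, -0.0, 73.4]
wrist_force: [-0.1, -1.0, -3.0]
opening: 0.0053
```

Emit:
drive_tool([
  [0, [0, 0, -0.003], 0],
  [0, [0, 0, -0.003], 0],
  [0, [0, 0, 0], 0],
])

```text
time: 15.02
ee_pos: [0.4903, -0.216, 0.1904]
tcp_rot: [-180.0, -0.0, 73.4]
wrist_force: [0.0, 0.2, -2.5]
opening: 0.0051
```

No contact so far, so it is in the slot. Continuing gently until the screw takes the weight.

Emit:
drive_tool([
  [0, [0, 0, -0.003], 0],
  [0, [0, 0, -0.003], 0],
  [0, [0, 0, 0], 0],
])

```text
time: 15.4
ee_pos: [0.4903, -0.216, 0.1844]
tcp_rot: [-180.0, -0.0, 73.4]
wrist_force: [0.6, 0.5, -2.3]
opening: 0.0055
```

Emit:
drive_tool([
  [0, [0, 0, -0.0015], 0],
  [0, [0, 0, -0.0015], 0],
  [0, [0, 0, 0], 0],
])

```text
time: 15.78
ee_pos: [0.4904, -0.2161, 0.1817]
tcp_rot: [-180.0, -0.0, 73.4]
wrist_force: [0.4, 0.0, -2.4]
opening: 0.0052
```

Run:
```python
from ov import *
o=monitor.get_obs(); print(o['time'],o['ee_pos'],o['tcp_rot'],o['opening'],o['wrist_force'],o['torque'])
o=o['ee_pos']; print('n,e',o@n-.5275,o@e)
snap('scene','s10');snap('wrist','w10')
ov('s10','s10o',150,150,7.5,78,o@n-.5275,o@e+.001,o[2]-.0575)
```

```text
15.775 [ 0.49042188 -0.2160783   0.18166235] [-1.79989849e+02 -1.91588602e-03  7.33652578e+01] 0.0052394744751143646 [ 0.36975083  0.00518426 -2.38928798] [0.02180367 0.04300229 0.0327064 ]
n,e 0.004163651341439811 -0.06734023082319111
```

View pics/s10o.png

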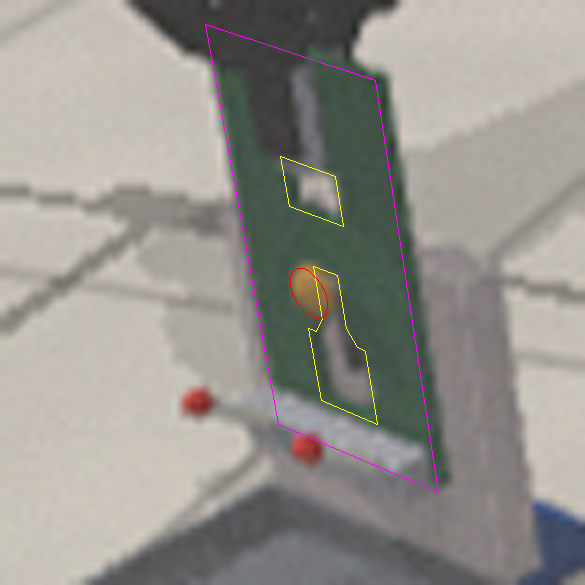

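View pics/w10.png

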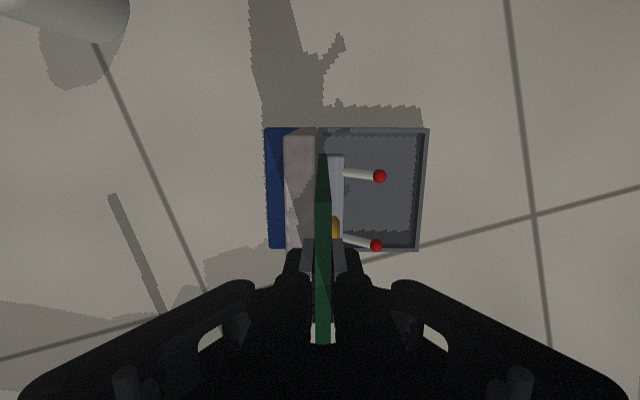

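Emit:
drive_tool([
  [0, [0, 0, -0.001], 0],
  [0, [0, 0, 0], 0],
])

```text
time: 16.12
ee_pos: [0.4904, -0.2161, 0.1807]
tcp_rot: [-180.0, 0.0, 73.4]
wrist_force: [-0.1, 0.7, -2.7]
opening: 0.0053
```

Emit:
drive_tool([
  [0, [0, 0, -0.001], 0],
  [0, [0, 0, 0], 0],
])

```text
time: 16.38
ee_pos: [0.4904, -0.2161, 0.1797]
tcp_rot: [-180.0, -0.0, 73.4]
wrist_force: [-0.4, -0.2, -2.4]
opening: 0.0048
```

Emit:
drive_tool([
  [0, [0, 0, -0.001], 0],
  [0, [0, 0, 0], 0],
])

```text
time: 16.62
ee_pos: [0.4905, -0.2161, 0.1789]
tcp_rot: [180.0, 0.0, 73.4]
wrist_force: [-0.2, 0.5, -2.6]
opening: 0.005
```

Emit:
drive_tool([
  [0, [0, 0, -0.001], 0],
  [0, [0, 0, 0], 0],
])

```text
time: 16.88
ee_pos: [0.4906, -0.2161, 0.1786]
tcp_rot: [179.9, 0.0, 73.4]
wrist_force: [-1.3, 1.0, 4.8]
opening: 0.0055
```

Emit:
drive_tool([
  [0, [0, 0, -0.001], 0],
  [0, [0, 0, 0], 0],
])

```text
time: 17.12
ee_pos: [0.4907, -0.2161, 0.1784]
tcp_rot: [179.9, 0.0, 73.4]
wrist_force: [-2.3, 1.3, 11.1]
opening: 0.0051
```

Emit:
drive_tool([
  [0, [0, 0, -0.001], 0],
  [0, [0, 0, 0], 0],
])

```text
time: 17.38
ee_pos: [0.4907, -0.2162, 0.1783]
tcp_rot: [179.8, 0.0, 73.4]
wrist_force: [-4.0, 2.4, 16.7]
opening: 0.0053
```

Emit:
drive_tool([
  [0, [0, 0, 0.002], 0],
  [0, [0, 0, 0], 0],
], grip_force=20)

```text
time: 17.62
ee_pos: [0.4906, -0.2161, 0.1786]
tcp_rot: [179.9, 0.0, 73.4]
wrist_force: [-2.0, 1.3, 7.9]
opening: 0.0051
```

Run:
```python
from ov import *
o=monitor.get_obs(); print(o['time'],o['ee_pos'],o['tcp_rot'],o['opening'],o['wrist_force'],o['torque'])
o=o['ee_pos']; print('n,e',o@n-.5275,o@e)
snap('scene','s11')
ov('s11','s11o',150,150,7.5,78,.3,o@e+.001,.7)
```

```text
17.625 [ 0.49061819 -0.21614078  0.17855836] [1.79936499e+02 6.60711709e-03 7.33699628e+01] 0.005067397887353458 [-1.9879559   1.2511551   7.85109037] [ 0.21508829  0.50879612 -0.01846428]
n,e 0.004369634287132995 -0.06734417419904627
```

View pics/s11o.png

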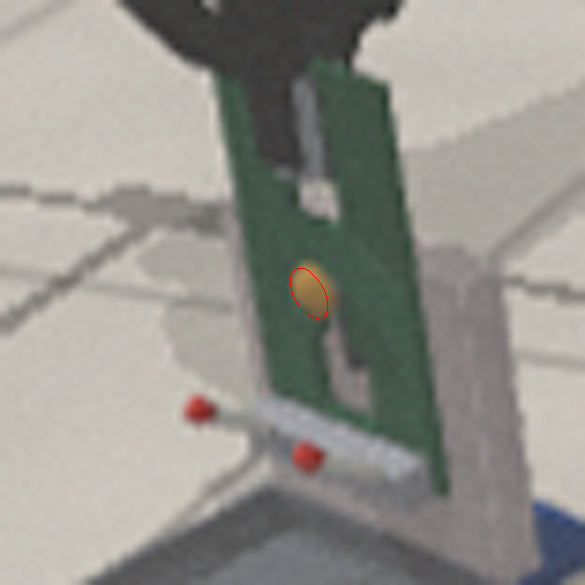

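The head covers the top of the slot. I'll take off the rest of the load, then open gradually.

Emit:
drive_tool([
  [0, [0, 0, 0.001], 0],
  [0, [0, 0, 0], 0],
  [0.09, [0, 0, 0], 0],
  [0.11, [0, 0, 0], 0],
  [0.13, [0, 0, 0], 0],
  [0.16, [0, 0, 0], 0],
  [0.2, [0, 0, 0], 0],
  [0.2, [0, 0, 0], 0],
  [0.2, [0, 0, 0], 0],
])

```text
time: 18.8
ee_pos: [0.4905, -0.2161, 0.1788]
tcp_rot: [-180.0, 0.0, 73.4]
wrist_force: [-0.2, -0.7, 0.6]
opening: 0.0172
```

Run:
```python
from ov import *
o=monitor.get_obs(); print(o['time'],o['ee_pos'],o['tcp_rot'],o['opening'],o['wrist_force'],o['torque'])
o=o['ee_pos']; print('n,e',o@n-.5275,o@e)
snap('scene','s12'); snap('wrist','w12')
ov('s12','s12o',150,150,7.5,78,.3,o@e+.001,.7)
```

```text
18.8 [ 0.49046817 -0.21611121  0.17877965] [-1.79999793e+02  4.28860386e-04  7.33628863e+01] 0.01719644236638855 [-0.23531027 -0.71997621  0.600357  ] [-0.02452785  0.02947454 -0.0183544 ]
n,e 0.004217405340041669 -0.06735858493753173
```

View pics/s12o.png

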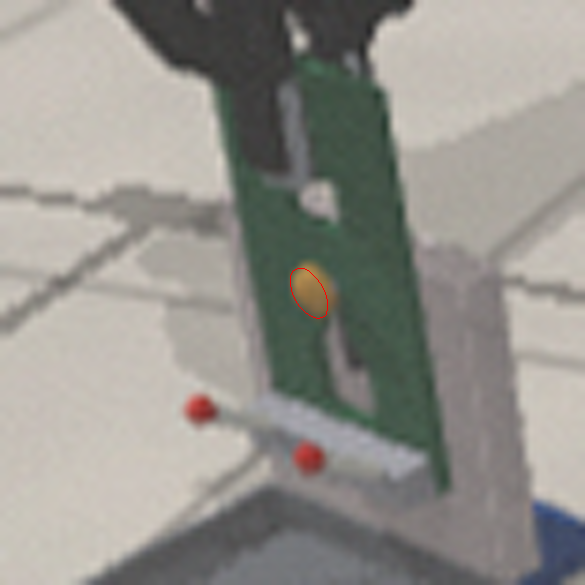

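View pics/w12.png

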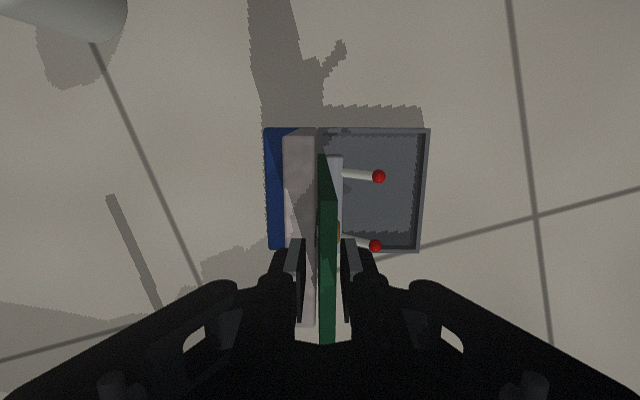

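The bracket hangs free between the open fingers (plate at u 319–337, fingers at 303 and 343). Opening a bit more and withdrawing straight up.

Emit:
drive_tool([
  [0.3, [0.002, -0.0006, 0], 0],
  [0.3, [0, 0, 0], 0],
  [0.3, [0, 0, 0.005], 0],
  [0.3, [0, 0, 0.01], 0],
  [0.3, [0, 0, 0.02], 0],
  [0.3, [0, 0, 0.03], 0],
  [0.3, [0, 0, 0.03], 0],
  [0.3, [0, 0, 0.03], 0],
  [0.3, [0, 0, 0], 0],
  [0.3, [0, 0, 0], 0],
])

```text
time: 20.15
ee_pos: [0.4925, -0.2167, 0.3035]
tcp_rot: [-180.0, -0.0, 73.4]
wrist_force: [-0.0, 0.0, -0.5]
opening: 0.0255
```

Run:
```python
from ov import *
o=monitor.get_obs(); print(o['time'],o['ee_pos'],o['tcp_rot'],o['opening'],o['wrist_force'],o['torque'])
snap('scene','s13'); snap('wrist','w13')
ov('s13','s13o',150,140,7,85,.3,.5,.7)
z=np.load('/tmp/s13.npz');pp=z['p'].astype(int);Ws=world('scene',z['d'])
g=(pp[...,1]>pp[...,0]+12)&(pp[...,1]>pp[...,2])&(Ws[...,0]>.4)&(Ws[...,0]<.6)&(Ws[...,1]<-.1)&(Ws[...,1]>-.35)&(Ws[...,2]>.03)&(Ws[...,2]<.22)
g=cv2.erode(g.astype(np.uint8),np.ones((3,3)))>0
q=Ws[g]; c=q.mean(0); 
for _ in range(4):
    m=np.linalg.svd(q-c,full_matrices=False)[2][2]; r=(q-c)@m; q=q[abs(r)<.004]; c=q.mean(0)
m*=np.sign(m[0]); print(c,m,'yaw',np.degrees(np.arctan2(m[1],m[0])),'lean',np.degrees(np.arcsin(m[2])),'n',c@n-.5275,q[:,2].min(),q[:,2].max())
rd=(pp[...,0]>pp[...,1]+60)&(pp[...,0]>pp[...,2]+60); n_,l,st,ce=cv2.connectedComponentsWithStats(rd.astype(np.uint8))
for i in range(1,n_):
    if st[i,4]>4: print(st[i],np.median(Ws[l==i],0).round(4))
```

```text
20.15 [ 0.4924652  -0.21669567  0.30352516] [-1.79990533e+02 -4.69894046e-04  7.33658349e+01] 0.025536195485590732 [-0.03040149  0.04575472 -0.49384388] [ 0.010621    0.03190626 -0.03210234]
[ 0.49642167 -0.2110302   0.14311987] [ 0.95606333 -0.29227104 -0.02281561] yaw -16.998528159634102 lean -1.3073517104556824 n 0.00847581919904905 0.06819927292762296 0.1957738134340199
[532  32   5  12  32] [-0.3845  0.6114  0.3884]
[540  33   3   5   6] [-0.3853  0.6302  0.3975]
[261  41   3   9  16] [-0.3851 -0.4086  0.3175]
[29 51  6 12 33] [ 0.245  -0.9205  0.3506]
[287 161  11   9  85] [ 0.3576 -0.0051  0.1469]
[175 203   3   3   9] [ 0.5237 -0.2528  0.0781]
[189 209   4   3  10] [ 0.5391 -0.2022  0.0777]
[348 211   4   8  21] [0.5757 0.1989 0.1631]
```

View pics/s13o.png

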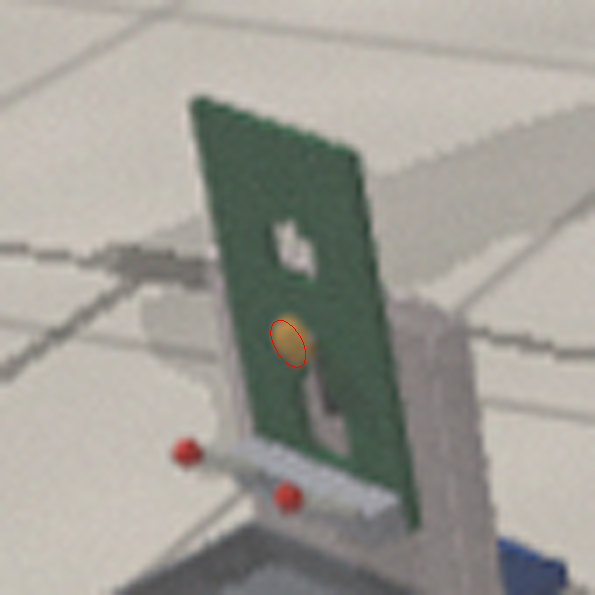

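View pics/w13.png

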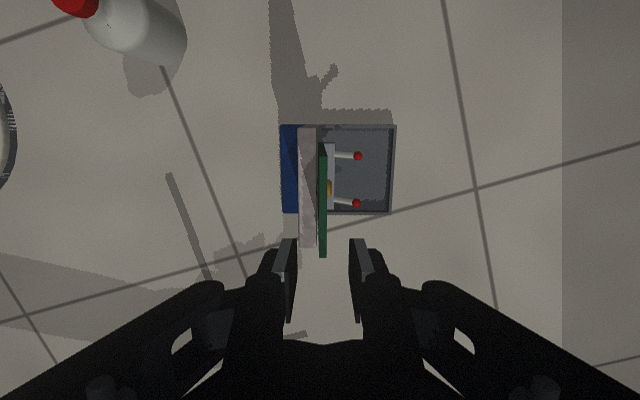

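View pics/s13.png

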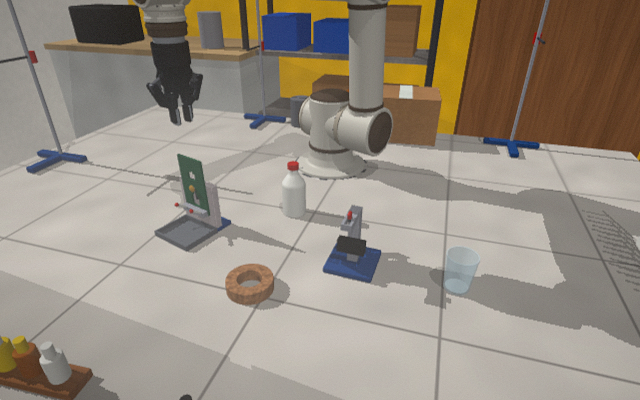

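The bracket hangs level: its peg tips are at z 0.0781 and 0.0777, its yaw is within 0.5° of the board, and it leans 1.3°. The bottle, beaker and ring are unmoved. Handing in.

```bash
python3 -c "
from workcell import job; print(job.job_done())"
```

```text
the job is handed in; nothing more can be done
None
```

The bracket now hangs by its keyhole on the brass screw, and I handed the job in at about 20 s of the 51 s allowed. The hand-in reports no verdict, so the result rests on my own checks.

**Taking it off:** I pressed the keeper flush with the fingers astride the plate. I then pinched the plate and drew the bracket off the peg with the keeper held down. The drag along the peg was at most about 9 N, with the fingers pressing on the peg with about 12 N. I took this as friction, but I could not see whether the notch also rubbed the keeper. The drag fell to about 5 N when I eased the downward press slightly.

**Hanging it:** The screw head went through the wide opening with no contact force, and I slid the bracket down until the screw stopped it. It was never dropped.

**Last checks:**
- **Seating:** The screw head covers the top of the slot, so it is fully down.
- **Straightness:** The two peg tips are level to 0.4 mm. The bracket's yaw is within 0.5° of the board, and it leans 1.3°, most likely from its heavy front bar.
- **Clearance:** The gripper is about 12 cm above where it let go and touches nothing.
- **Bystanders:** The bottle, beaker and cork ring look unmoved in the last picture. I did not re-measure the beaker or ring.

**One disagreement:** The scene camera put the screw at about 0.116 m, while contact during the slide put it at about 0.114 m. That is within the 2 mm calibration error.

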